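# Sort two posts in a gap gauge and check-weigh the good one

## Robot

A 6-joint arm with a two-finger parallel gripper is mounted at the origin on a cart in front of the work surface, level with it; the furniture and walls round the work are solid. World frame = base frame: x ahead of the robot, y to its left, z up, the work surface at z = 0. Lengths are in m, angles in rad, forces in N, time in s.
With the tool pointing down it reaches from about 0.325 to 0.875 m from the base axis. Payload 4.4 kg.
Tool frame: the origin (TCP) lies midway between the tips of the shut fingers; the grasp point (between the pads) lies ctrl.grip_point_offset behind it (ctrl.grip_point_offset is the distance from the TCP to the grasp point, in m); z points along the fingers, y is the line along which they close (so a half turn about z gives the same grasp; the last joint's range is limited). The gripper opens to 85 mm and grips with 20 to 120 N. Pads are 22 mm wide; open, the fingers measure 114 mm over their backs; the gripper's body (76 mm by 85 mm) begins 54 mm behind the grasp point. The pads swing forward as they close: fully open they stand 13 mm farther back than shut.
Start: joints at [-1.341, 0.207, 1.542, -0, 1.393, -0.15], TCP at [0.214, -0.534, 0.231] pointing down, gripper open.
Joint ranges: [-2.73, 2.73], [-0.86, 2.22], [0.23, 2.46], [-1.11, 4.25], [0.08, 2.63], [-2.82, 2.82]. Speed limits (rad/s): [2.79, 2.79, 3.14, 3.14, 3.14, 3.14].

## Interface

Orientations are given as [roll, pitch, yaw] about the fixed x, y, z axes, in that order (R = Rz(yaw) Ry(pitch) Rx(roll)).
In Python, from station import ctrl, cams gives the robot as it stands.
- The arm moves only by the tool carry_out, never from a script. Its argument "rows" is a list of rows, each a list of 7 numbers: the shift along the tool's x, y, z normalised to -1 to 1, where 1 is 0.08 m, then the turn, a rotation vector about the tool's x, y, z normalised to -1 to 1, where 1 is 0.12 rad, then the opening, from -1 (shut) to 1 (fully open). A call has 1 to 12 rows; each row shifts and turns the commanded pose from where the row before left it, along the tool's axes as they then stand; what a row does not reach is not made up. A row lasts 1/12 s, in which the tool goes at most 41.7 mm and 7.16 degrees, less where a joint would pass 70% of its speed; a pose out of reach is approached as far as the arm can. A call with a number of a shift or a turn outside -1 to 1 is refused whole. A call with a gripper value outside its range is refused whole. The fingers move at their own pace and stop on an object; "newtons" is the grip in N (left out, the last holds). Time passes only in rows, so rows that do not move let the fingers close. It gives the time, the measured TCP pose, the force, the opening and the grip force at its end, in the units of the state.
- ctrl.get_state(): the state, without advancing time (a new reading comes with each control period).
- cams.get_image(name): name is "scene" or "top" or "wrist"; returns a dict with "image" (480x640x3 uint8, red, green, blue), "intrinsics" (3x3 intrinsics, pixels), "rvec" (rotation vector, rad) and "tvec" (3), from world to camera coordinates, as OpenCV has them; the wrist camera has in their place "tool_from_camera" (4x4, takes a point from camera to tool coordinates, whose origin is the TCP and whose axes are the flange's). Camera axes: x right, y down, z forward; pixel columns grow to the right and rows downward; lengths in m; the calibration is good to about 2 mm. The wrist camera is an equidistant fisheye: a pixel r from the principal point sees the ray r / f radians off the axis. A picture is of the moment at which its call begins: read the wrist's pose just before it. There is no depth.
- ctrl.job_done(): hands the job in; it is judged then, once.
The state is a dict: "time": time; "q": joint angles; "dq": joint speeds; "tau": joint torques, N m; "tcp_pos": TCP position; "ee_rot": TCP orientation; "ft_force": force on the tool from outside, world axes, zero at the start; "wrist_torque": the same for the moment, N m; "finger_gap": finger opening in m; "finger_force": force on a finger pad.
Only numpy, scipy, OpenCV 4.12 (cv2) and the standard library are available. Lean on these libraries where they do the work, as an engineer would, in place of code of your own. Each camera call takes 0.05 s, during which the arm holds its last target. There are 200 camera calls.

## Task

Try the two steel posts in the gap gauge, finishing with one before touching the other: stand the post in the wide end of the channel and slide it along, foot down on the plate, into the narrow gap until it either goes through between the jaws or stops against them; do not force it. Put the post that goes through upright and gently on the middle of the scale pan, and the one that sticks into the open black box. Leave the tape roll, the torque meter and the pliers where they are.

Things in the scene. Friction and masses are not known exactly. Their poses are not given: they have to be found in the camera images.
- post_p: A loose turned steel post standing upright: a round foot 20 mm tall below a neck of 26 mm diameter, 42 mm tall (62 mm overall, about 0.2 kg). The two posts look alike, but the foot of one measures 32 mm in diameter and that of the other 40 mm; only the gauge decides. Origin: centre of the underside; z up its axis. Grip the neck.
- post_q: A loose turned steel post standing upright: a round foot 20 mm tall below a neck of 26 mm diameter, 42 mm tall (62 mm overall, about 0.2 kg). The two posts look alike, but the foot of one measures 32 mm in diameter and that of the other 40 mm; only the gauge decides. Origin: centre of the underside; z up its axis. Grip the neck.
- gauge: Fixed gap gauge: steel plate 88 x 180 mm, 6 mm thick, with a straight open-topped channel between walls 16 mm tall (their tops 22 mm above the table). Origin: underside of the plate, below the middle of the narrow gap. Parts slide along its -y axis; x is across. The plate runs from y = +98 to -80 mm, bare beyond the jaws.
- gauge_entry (a point): Middle of the gauge's wide lead-in, on the plate's upper face, at y = +68 mm in the gauge's frame; same axes as the gauge. The lead-in is 54 mm wide between aluminium rails, from y = +98 to +32 mm; 45 degree tapers follow.
- gauge_throat (a point): Middle of the gauge's narrow gap, on the plate's upper face; same axes as the gauge. The gap is 35 mm wide between the steel jaws, from y = +22 to -22 mm. A 40 mm foot stops with its centre at about y = +32 mm.
- scale: Fixed check scale, grey case 110 x 116 mm, 31 mm tall, with a small display on its front; a round steel pan stands above it. Origin: centre of the underside.
- pan_centre (a point): Centre of the upper face of the scale's round steel pan (92 mm diameter, 3 mm thick, a fine ring of 43 mm diameter marks its middle); 48 mm above the table when empty, it sinks with the pan.
- pan (a joint): How far the sprung pan has sunk (m): 0 empty, 4 to 7 mm under a post, 12 mm at its stop.
- reject_box: Fixed open black plastic box 125 x 125 mm outside, 26 mm tall, walls and floor 3 mm. Origin: centre of the underside; axes along its sides.
- tape_roll_0: Roll of masking tape lying flat, 62 x 66 x 19 mm, a bystander. Origin: centre of the underside.
- torque_meter: Grey hand-held torque meter lying flat, 66 x 118 x 37 mm, long side along its y; a bystander. Origin: centre of the underside.
- side_cutters: Pliers with red handles lying flat, 47 x 131 x 12 mm, long side along y; a bystander. Origin: centre of the underside.

How it is judged:
By the outcome, as a careful person would: the job done as asked, in the order asked, and still so for the second after the job is handed in, with the robot touching nothing.
It also fails if it takes over 64 s, if anything falls off the work surface, if the arm or the gripper's body presses on something with over 40 N, if the wrist force passes 120 N, or if a joint passes its speed limit or range.

## Working session

There is one attempt and no reset: what is moved stays moved. The work goes in short steps, Python scripts to look and compute and a tool call to move; the robot and the scene stay as the last step left them, time stands still between calls to the robot, and variables do not carry over. Pictures are saved under pics/ and viewed, at most 10 in all, crops included, and the job is handed in when it is done.

Besides the shell and the picture viewer there is one more tool, called after "Request:" by a JSON object that holds its "method" and its "body", one argument or row to a line. carry_out: Moves the arm, as the interface text tells. Scaled input: -1 to 1 covers 0.08 m each way for a shift and 0.12 rad each way for a turn. Its arguments: {"type":"object","properties":{"rows":{"type":"array"},"newtons":{"type":"number"}},"required":["rows"]}

```bash
mkdir -p pics; ls
cat > h.py <<'E'
import numpy as np, cv2
from station import ctrl, cams
def ray(im,u,v):
    K=np.array(im["intrinsics"]);R=cv2.Rodrigues(np.array(im["rvec"],float))[0];t=np.array(im["tvec"],float).ravel()
    d=R.T@np.linalg.inv(K)@np.array([u,v,1.]);return -R.T@t,d
def onz(im,u,v,z=0.):
    c,d=ray(im,u,v);return c+d*(z-c[2])/d[2]
def proj(im,P):
    return cv2.projectPoints(np.array(P,float).reshape(-1,3),np.array(im["rvec"],float),np.array(im["tvec"],float),np.array(im["intrinsics"],float),None)[0].reshape(-1,2)
def save(im,n): cv2.imwrite("pics/"+n,im["image"][:,:,::-1])
E
python3 - <<'E'
from h import *
s=ctrl.get_state();print(s,ctrl.grip_point_offset)
for n in("top","scene"):
    im=cams.get_image(n);save(im,n+"0.png");np.save(n+"0.npy",im,allow_pickle=True)
    print(n,ray(im,320,240),im["intrinsics"])
E
```

```text
pics
{'time': 0.0, 'q': array([-1.34049226e+00,  2.07431988e-01,  1.54295285e+00, -6.51393413e-06,
        1.39353711e+00, -1.50505675e-01]), 'dq': array([-0.0014296 ,  0.00064184, -0.00115864,  0.00065974,  0.00030427,
       -0.00079035]), 'tau': array([ 1.42034864e-03, -3.83027744e+01, -2.91593975e+01, -1.03755076e-04,
        1.04162112e-02,  7.96757433e-06]), 'tcp_pos': array([ 0.21351907, -0.53306021,  0.2301195 ]), 'ee_rot': array([-3.13928873e+00, -3.42913572e-04,  3.80810501e-01]), 'ft_force': array([ 0.71813585, -0.4437032 ,  0.83139635]), 'wrist_torque': array([-0.01838028,  0.04616552,  0.0150288 ]), 'finger_force': 0.0, 'finger_gap': 0.08526386432936953} 0.0187
top (array([ 0.43017328, -0.02296221,  1.02535972]), array([ 0.15903938, -0.00808129, -0.98748935])) [[496.17417283   0.         309.01636995]
 [  0.         496.17417283 239.00539763]
 [  0.           0.           1.        ]]
scene (array([0.06556545, 0.42609392, 0.75304722]), array([ 0.51085061, -0.48769955, -0.70844515])) [[609.73384233   0.         304.2825985 ]
 [  0.         609.73384233 235.72060637]
 [  0.           0.           1.        ]]
```

View pics/top0.png

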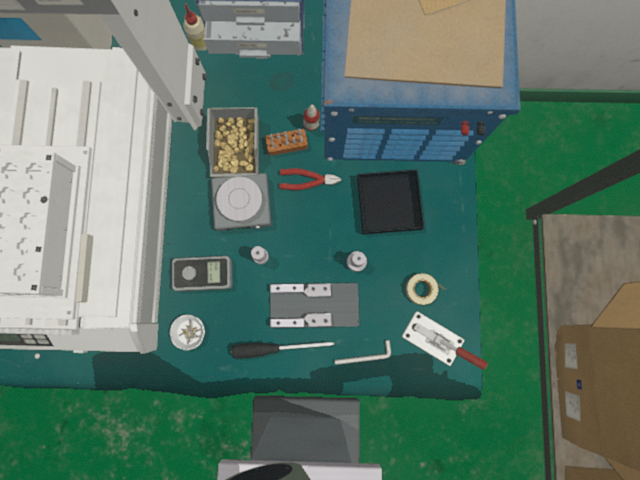

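View pics/scene0.png

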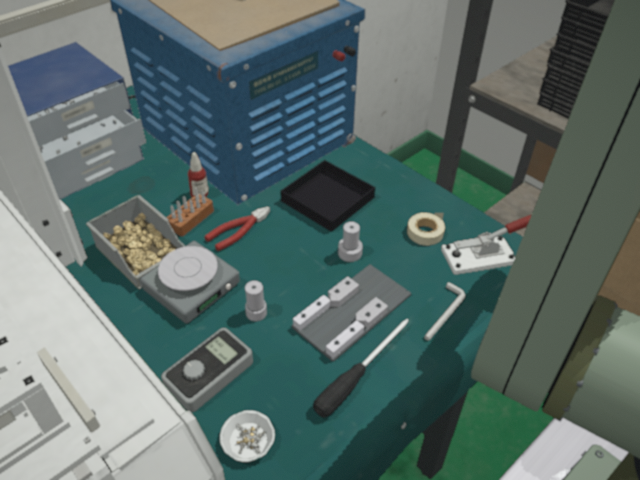

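The top picture shows posts at about (259,255) and (357,261), the gauge at x 270–358, y 284–327 with its wide end at the left, the pan at (240,199) and the box at (391,202). The scene view agrees. Next I'll zoom in and measure.

Run:
```python
from h import *
im=np.load("top0.npy",allow_pickle=True).item();sc=np.load("scene0.npy",allow_pickle=True).item()
c=im["image"][165:340,200:435];cv2.imwrite("pics/crop_top.png",cv2.resize(c,None,fx=3.4,fy=3.4,interpolation=cv2.INTER_CUBIC)[:,:,::-1])
c=sc["image"][180:370,130:420];cv2.imwrite("pics/crop_sc.png",cv2.resize(c,None,fx=2.75,fy=2.75,interpolation=cv2.INTER_CUBIC)[:,:,::-1])
for n,u,v,z in(("pan",240,199,.048),("box",391,202,.026),("gBL",270,327,0.022),("gTL",270,284,.022),("gTR",358,284,.006),("gBR",358,327,.006),("p",259,251,.062),("q",356,257,.062),("pliersL",279,180,0),("tape",422,289,.019)):
    print(n,onz(im,u,v,z).round(4))
```

```text
pan [0.6681 0.1327 0.048 ]
box [ 0.6737 -0.1759  0.026 ]
gBL [0.414  0.0649 0.022 ]
gTL [0.4995 0.068  0.022 ]
gTR [ 0.5047 -0.111   0.006 ]
gBR [ 0.418  -0.1116  0.006 ]
p [0.5609 0.0883 0.062 ]
q [ 0.5532 -0.1018  0.062 ]
pliersL [0.7232 0.0588 0.    ]
tape [ 0.4966 -0.2389  0.019 ]
```

View pics/crop_top.png

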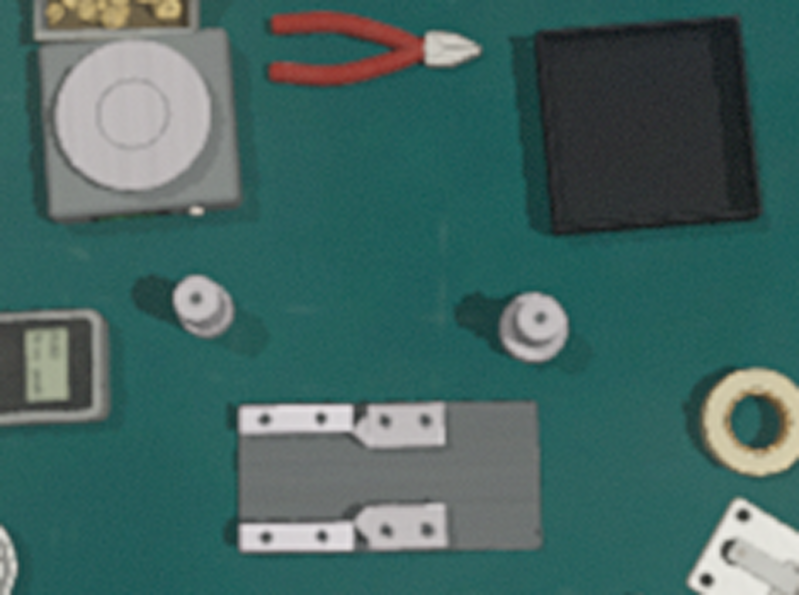

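View pics/crop_sc.png

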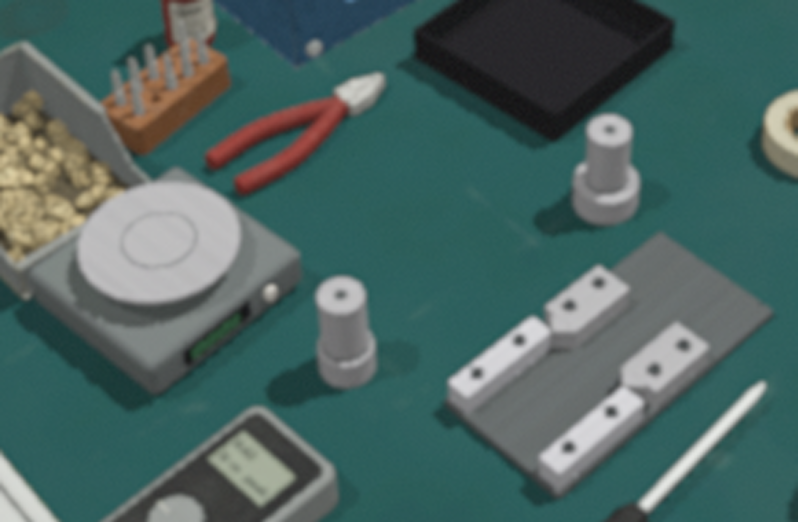

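The crops give clear features: post axis holes at crop_top (196,298) and (540,318), the pan ring at (133,113), the box corners and the gauge screws. Now I'll triangulate them.

```bash
cat >> h.py <<'E'
T=lambda x,y:((x+.5)/3.4-.5+200,(y+.5)/3.4-.5+165)
S=lambda x,y:((x+.5)/2.75-.5+130,(y+.5)/2.75-.5+180)
def tri(a,pa,b,pb):
    c1,d1=ray(a,*pa);c2,d2=ray(b,*pb);d1=d1/np.linalg.norm(d1);d2=d2/np.linalg.norm(d2)
    k=np.linalg.lstsq(np.c_[d1,-d2],c2-c1,rcond=None)[0];A=c1+k[0]*d1;B=c2+k[1]*d2
    return (A+B)/2,np.linalg.norm(A-B)
E
python3 - <<'E'
from h import *
im=np.load("top0.npy",allow_pickle=True).item();sc=np.load("scene0.npy",allow_pickle=True).item()
pts=dict(P=((196,298),(341,295),.062),Q=((540,318),(610,129),.062),pan=((133,113),(160,240),.048))
for i,(t,s) in enumerate(zip([(265,418),(320,418),(385,421),(427,421),(265,537),(320,537),(386,530),(428,530)],[(477,374),(520,340),(569,305),(598,282),(568,447),(612,411),(655,370),(685,345)])): pts["g%d"%i]=(t,s,.022)
for n,(t,s,z) in pts.items():
    p,e=tri(im,T(*t),sc,S(*s));print(n,p.round(4),round(e,4),"top",onz(im,*T(*t),z)[:2].round(4),"sc",onz(sc,*S(*s),z)[:2].round(4))
for t,z in (((536,32),.026),((738,17),.026),((762,215),.026),((553,234),.026),((238,404),.022),((238,549),.022),((541,402),.006),((541,549),.006),((300,433),.022),((300,521),.022),((410,446),.022),((410,503),.022)): print(t,onz(im,*T(*t),z)[:2].round(4))
E
```

```text
P [0.5578 0.0912 0.0632] 0.0007 top [0.5582 0.0916] sc [0.5583 0.0904]
Q [ 0.5504 -0.1067  0.0643] 0.0008 top [ 0.551  -0.1067] sc [ 0.5518 -0.1088]
pan [0.6698 0.1348 0.0487] 0.0011 top [0.6704 0.1353] sc [0.67   0.1342]
g0 [0.4922 0.0521 0.0228] 0.001 top [0.4926 0.0524] sc [0.4923 0.0514]
g1 [0.4929 0.0194 0.0243] 0.001 top [0.4934 0.0198] sc [0.4939 0.0178]
g2 [ 0.4924 -0.0188  0.0242] 0.0001 top [ 0.4925 -0.0188] sc [ 0.4937 -0.0201]
g3 [ 0.4933 -0.0434  0.0241] 0.0009 top [ 0.4931 -0.0437] sc [ 0.4949 -0.0445]
g4 [0.4229 0.0498 0.0248] 0.0004 top [0.423  0.0501] sc [0.4241 0.0482]
g5 [0.4234 0.0173 0.0263] 0.0012 top [0.4238 0.0178] sc [0.425  0.0145]
g6 [ 0.4283 -0.0212  0.0237] 0.0012 top [ 0.4288 -0.0208] sc [ 0.4286 -0.0226]
g7 [ 0.4289 -0.0457  0.0242] 0.0011 top [ 0.4293 -0.0454] sc [ 0.4295 -0.0475]
(536, 32) [ 0.7319 -0.106 ]
(738, 17) [ 0.7439 -0.2296]
(762, 215) [ 0.6208 -0.2426]
(553, 234) [ 0.6065 -0.1172]
(238, 404) [0.5006 0.0688]
(238, 549) [0.4157 0.0657]
(541, 402) [ 0.5071 -0.1125]
(541, 549) [ 0.4197 -0.1132]
(300, 433) [0.4843 0.0314]
(300, 521) [0.4328 0.0298]
(410, 446) [ 0.4781 -0.0339]
(410, 503) [ 0.4448 -0.0346]
```

Request:
{"method": "carry_out", "body": {
  "rows": [
    [0.26,0.43,0,0,0,-1,1],
    [0.2,0.46,0,0,0,-1,1],
    [0.15,0.48,0,0,0,-1,1],
    [0,0,0,0,0,0,1]
  ]
}}

```text
time: 0.43
tcp_pos: [0.3142, -0.6089, 0.2274]
ee_rot: [3.142, -0.002, 0.747]
ft_force: [-0.8, 0.7, -0.2]
finger_gap: 0.0854
finger_force: 0.0
```

```bash
cat > plan.py <<'E'
import sys;from h import *
# plan.py x y z yaw n : rows from present measured pose
x,y,z,w,n=map(float,sys.argv[1:]);n=int(n)
s=ctrl.get_state();p=s["tcp_pos"];yw=s["ee_rot"][2];d=(np.array([x,y,z])-p)
tot=(w-yw)/.12;left=tot
print("pos",p.round(4),"rpy",s["ee_rot"].round(4),"d",d.round(4),"turnrows",round(-tot,2))
for i in range(n):
    t=np.clip(left,-1,1);left-=t
    c,q=np.cos(yw),np.sin(yw);D=d/n/.08
    print([round(D[0]*c+D[1]*q,3),round(D[0]*q-D[1]*c,3),round(-D[2],3),round(-t,2)]);yw+=t*.12
    if t==0: print("x",n-i,"rows");break
E
python3 plan.py .558 .0912 .19 1.607 19
```

```text
pos [ 0.3142 -0.6089  0.2274] rpy [ 3.1416e+00 -2.5000e-03  7.4730e-01] d [ 0.2438  0.7001 -0.0374] turnrows -7.16
[np.float64(0.431), np.float64(-0.229), np.float64(0.025), np.float64(-1.0)]
[np.float64(0.455), np.float64(-0.176), np.float64(0.025), np.float64(-1.0)]
[np.float64(0.473), np.float64(-0.12), np.float64(0.025), np.float64(-1.0)]
[np.float64(0.484), np.float64(-0.062), np.float64(0.025), np.float64(-1.0)]
[np.float64(0.488), np.float64(-0.004), np.float64(0.025), np.float64(-1.0)]
[np.float64(0.485), np.float64(0.054), np.float64(0.025), np.float64(-1.0)]
[np.float64(0.475), np.float64(0.112), np.float64(0.025), np.float64(-1.0)]
[np.float64(0.458), np.float64(0.168), np.float64(0.025), np.float64(-0.16)]
[np.float64(0.455), np.float64(0.177), np.float64(0.025), np.float64(-0.0)]
x 11 rows
```

Request:
{"method": "carry_out", "body": {
  "rows": [
    [0.43,-0.23,0.02,0,0,-1,1],
    [0.455,-0.175,0.02,0,0,-1,1],
    [0.47,-0.12,0.02,0,0,-1,1],
    [0.485,-0.06,0.02,0,0,-1,1],
    [0.49,0,0.02,0,0,-1,1],
    [0.485,0.055,0.02,0,0,-1,1],
    [0.475,0.11,0.02,0,0,-1,1],
    [0.46,0.17,0.02,0,0,-0.16,1],
    [0.455,0.175,0.02,0,0,0,1],
    [0.455,0.175,0.02,0,0,0,1],
    [0.455,0.175,0.02,0,0,0,1],
    [0.455,0.175,0.02,0,0,0,1]
  ]
}}

```text
time: 1.43
tcp_pos: [0.4659, -0.1635, 0.2117]
ee_rot: [-3.141, -0.0, 1.599]
ft_force: [0.8, 0.7, -0.5]
finger_gap: 0.0854
finger_force: 0.0
```

Request:
{"method": "carry_out", "body": {
  "rows": [
    [0.455,0.175,0.02,0,0,0,1],
    [0.455,0.175,0.02,0,0,0,1],
    [0.455,0.175,0.02,0,0,0,1],
    [0.455,0.175,0.02,0,0,0,1],
    [0.455,0.175,0.02,0,0,0,1],
    [0.3,0.12,0.02,0,0,0,1],
    [0,0,0,0,0,0,1],
    [0,0,0,0,0,0,1]
  ]
}}

```text
time: 2.1
tcp_pos: [0.5392, 0.0439, 0.2018]
ee_rot: [-3.14, 0.0, 1.603]
ft_force: [-0.5, 0.1, 0.4]
finger_gap: 0.0855
finger_force: 0.0
```

```bash
python3 plan.py .558 .0912 .028 1.607 6
python3 - <<'E'
from h import *
s=ctrl.get_state();im=cams.get_image("wrist");save(im,"w1.png");np.save("w1.npy",dict(im,pos=s["tcp_pos"],rot=s["ee_rot"]),allow_pickle=True);print(im["intrinsics"],im["tool_from_camera"])
E
```

```text
pos [0.5392 0.0439 0.2018] rpy [-3.1399e+00  4.0000e-04  1.6026e+00] d [ 0.0188  0.0473 -0.1738] turnrows -0.04
[np.float64(0.097), np.float64(0.042), np.float64(0.362), np.float64(-0.04)]
[np.float64(0.097), np.float64(0.043), np.float64(0.362), np.float64(-0.0)]
x 5 rows
[[371.64829954   0.         309.05232052]
 [  0.         371.64829954 240.68445835]
 [  0.           0.           1.        ]] [[-5.62884235e-04 -9.60686897e-01 -2.77633514e-01  7.10563513e-02]
 [ 9.99999520e-01 -7.63413485e-04  6.14181496e-04 -2.36315354e-04]
 [-8.01985285e-04 -2.77633035e-01  9.60686866e-01 -1.42287621e-01]
 [ 0.00000000e+00  0.00000000e+00  0.00000000e+00  1.00000000e+00]]
```

View pics/w1.png

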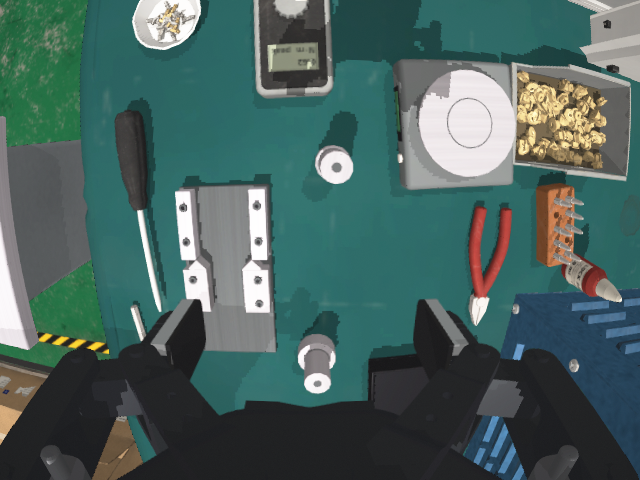

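The wrist picture shows post P's hole at (337,166), Q's at (317,383), the pan ring at (470,123), the gauge screws at (183–200, 207–297) and (257–259, 205–303), and the pliers clear. I'll cross-check these positions.

```bash
cat >> h.py <<'E'
from scipy.spatial.transform import Rotation as Rn
def wray(im,u,v,pos,rot):
    K=np.array(im["intrinsics"]);a=np.array([u-K[0,2],v-K[1,2]])/K[0,0];r=np.linalg.norm(a)
    d=np.r_[a/max(r,1e-9)*np.sin(r),np.cos(r)];M=np.array(im["tool_from_camera"]);R=Rn.from_euler("xyz",rot).as_matrix()
    return pos+R@M[:3,3],R@M[:3,:3]@d
def wz(im,u,v,z,pos,rot):
    c,d=wray(im,u,v,pos,rot);return c+d*(z-c[2])/d[2]
E
python3 - <<'E'
from h import *
im=np.load("w1.npy",allow_pickle=True).item()
for n,u,v,z in(("P",337,166.5,.062),("Q",317,383.5,.062),("pan",470,123,.048),("g0",257,205.5,.022),("g1",259,241,.022),("g2",259,280,.022),("g3",259,303,.022),("g4",183,207,.022),("g5",186,241,.022),("g6",192,281,.022)): print(n,wz(im,u,v,z,im["pos"],im["rot"])[:2].round(4))
E
python3 plan.py .558 .0912 .10 1.607 3
```

```text
P [0.5586 0.0925]
Q [ 0.5511 -0.1063]
pan [0.6704 0.1357]
g0 [0.4925 0.0528]
g1 [0.4942 0.0201]
g2 [ 0.4938 -0.0182]
g3 [ 0.4933 -0.0422]
g4 [0.4232 0.0503]
g5 [0.4244 0.0178]
g6 [ 0.4275 -0.0224]
pos [0.5392 0.0428 0.2019] rpy [-3.1401e+00  6.0000e-04  1.6008e+00] d [ 0.0188  0.0484 -0.1019] turnrows -0.05
[np.float64(0.199), np.float64(0.085), np.float64(0.425), np.float64(-0.05)]
[np.float64(0.199), np.float64(0.086), np.float64(0.425), np.float64(-0.0)]
x 2 rows
```

Request:
{"method": "carry_out", "body": {
  "rows": [
    [0.3,0.13,0.1,0,0,-0.05,1],
    [0.3,0.13,0.1,0,0,0,1],
    [0,0,0.45,0,0,0,1],
    [0,0,0.45,0,0,0,1],
    [0,0,0.4,0,0,0,1],
    [0,0,0.3,0,0,0,1],
    [0,0,0.2,0,0,0,1],
    [0,0,0,0,0,0,1],
    [0,0,0,0,0,0,1]
  ]
}}

```text
time: 2.9
tcp_pos: [0.5581, 0.0899, 0.0417]
ee_rot: [-3.139, 0.0, 1.604]
ft_force: [0.2, 0.4, 1.8]
finger_gap: 0.0854
finger_force: 0.0
```

```bash
python3 plan.py .5584 .0919 .027 1.607 1
```

```text
pos [0.5581 0.0899 0.0417] rpy [-3.1389e+00  2.0000e-04  1.6038e+00] d [ 0.0003  0.002  -0.0147] turnrows -0.03
[np.float64(0.025), np.float64(0.005), np.float64(0.184), np.float64(-0.03)]
```

Request:
{"method": "carry_out", "body": {
  "rows": [
    [0.025,0.005,0.18,0,0,0,1],
    [0,0,0,0,0,0,0.2],
    [0,0,0,0,0,0,-0.2],
    [0,0,0,0,0,0,-0.5],
    [0,0,0,0,0,0,-1],
    [0,0,0,0,0,0,-1],
    [0,0,0,0,0,0,-1],
    [0,0,0,0,0,0,-1]
  ],
  "newtons": 40
}}

```text
time: 3.57
tcp_pos: [0.5599, 0.0933, 0.0293]
ee_rot: [3.141, 0.0, 1.606]
ft_force: [-1.6, -0.3, 5.8]
finger_gap: 0.0249
finger_force: 39.1
```

Request:
{"method": "carry_out", "body": {
  "rows": [
    [0,0,-0.15,0,0,0,-1],
    [0,0,-0.35,0,0,0,-1],
    [0,0,-0.25,0,0,0,-1],
    [-0.16,-0.32,0,0,0,0,-1],
    [-0.16,-0.32,0,0,0,0,-1],
    [-0.16,-0.32,0,0,0,0,-1],
    [-0.16,-0.32,0,0,0,0,-1],
    [0,0,0,0,0,0,-1],
    [0,0,0,0,0,0,-1],
    [0,0,0,0,0,0,-1]
  ]
}}

```text
time: 4.4
tcp_pos: [0.4598, 0.0386, 0.0887]
ee_rot: [3.14, -0.0, 1.606]
ft_force: [1.0, -0.3, -1.3]
finger_gap: 0.0249
finger_force: 39.8
```

```bash
python3 plan.py .4583 .036 .06 1.607 1;  python3 - <<'E'
from h import *
s=ctrl.get_state();print(s["ft_force"],s["finger_gap"]);im=cams.get_image("top");np.save("t1.npy",im,allow_pickle=True)
w=cams.get_image("wrist");np.save("w2.npy",dict(w,pos=s["tcp_pos"],rot=s["ee_rot"]),allow_pickle=True)
a=cv2.resize(im["image"][220:340,240:380],(560,480),interpolation=cv2.INTER_CUBIC)
b=w["image"][100:480,120:520]
c=np.zeros((480,800,3),np.uint8);c[:,:400]=cv2.resize(a[:,80:480],(400,480));c[:380,400:]=b
cv2.imwrite("pics/c2.png",c[:,:,::-1])
E
```

```text
pos [0.4598 0.0386 0.0887] rpy [ 3.1396 -0.      1.6056] d [-0.0015 -0.0026 -0.0287] turnrows -0.01
[np.float64(-0.032), np.float64(-0.02), np.float64(0.359), np.float64(-0.01)]
[ 1.01360205 -0.27641351 -1.25688178] 0.024882811192858685
```

View pics/c2.png

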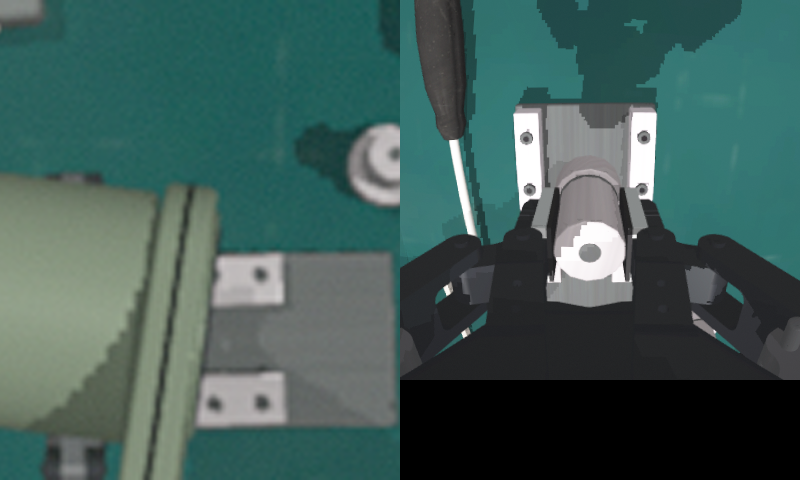

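The wrist crop shows the post held upright over the lead-in, with its hole at about full pixel (310,352) and the rear rail screws at (246,238) and (364,238). I'll work out the relative offset.

Run:
```python
from h import *
im=np.load("w2.npy",allow_pickle=True).item();p,r=im["pos"],im["rot"]
a=[wz(im,u,v,z,p,r) for u,v,z in((310,352,.122),(246.5,238,.022),(364,238,.022),(249.5,289.5,.022),(362.5,288.5,.022))]
R=Rn.from_euler("xyz",r).as_matrix()
for q in a: print(q.round(4),(R.T@(q-p)).round(4))
o=np.array([.4607,-.032]);t=.036
for q in(p,a[0]): d=q[:2]-o;print("across",d@[np.cos(t),np.sin(t)],"along",d@[-np.sin(t),np.cos(t)])
```

```text
[0.4599 0.0381 0.122 ] [-0.0005  0.0001 -0.0333]
[0.4225 0.0497 0.022 ] [ 0.0124 -0.037   0.0666]
[0.4917 0.052  0.022 ] [0.0123 0.0322 0.0668]
[0.4238 0.0167 0.022 ] [-0.0207 -0.0369  0.0666]
[0.4934 0.0197 0.022 ] [-0.0201  0.0328  0.0668]
across 0.001634822614584124 along 0.07063255559848496
across 0.0017050222918283849 along 0.0701333522773974
```

Request:
{"method": "carry_out", "body": {
  "rows": [
    [0,-0.025,0.1,0,0,0,-1],
    [0,0,0.2,0,0,0,-1],
    [0,0,0.2,0,0,0,-1],
    [0,0,0.1,0,0,0,-1],
    [0,0,0.02,0,0,0,-1],
    [0,0,0,0,0,0,-1],
    [0,0,0,0,0,0,-1],
    [0,0,0,0,0,0,-1]
  ]
}}

```text
time: 5.17
tcp_pos: [0.4579, 0.0385, 0.0393]
ee_rot: [3.14, 0.0, 1.606]
ft_force: [-0.0, -0.3, -1.7]
finger_gap: 0.0249
finger_force: 39.9
```

Request:
{"method": "carry_out", "body": {
  "rows": [
    [0,0,0.015,0,0,0,-1],
    [0,0,0.01,0,0,0,-1],
    [0,0,0,0,0,0,-1],
    [0,0,0,0,0,0,-1]
  ]
}}

```text
time: 5.5
tcp_pos: [0.4571, 0.0385, 0.0367]
ee_rot: [3.141, 0.0, 1.606]
ft_force: [-0.1, 0.2, -1.9]
finger_gap: 0.0249
finger_force: 39.9
```

Request:
{"method": "carry_out", "body": {
  "rows": [
    [0,0,0.012,0,0,0,-1],
    [0,0,0,0,0,0,-1],
    [0,0,0,0,0,0,-1]
  ]
}}

```text
time: 5.75
tcp_pos: [0.4569, 0.0386, 0.0355]
ee_rot: [-3.141, -0.0, 1.606]
ft_force: [-0.8, 0.6, -2.1]
finger_gap: 0.0252
finger_force: 39.9
```

Request:
{"method": "carry_out", "body": {
  "rows": [
    [0,0,0.012,0,0,0,-1],
    [0,0,0,0,0,0,-1],
    [0,0,0,0,0,0,-1]
  ]
}}

```text
time: 6.0
tcp_pos: [0.457, 0.0385, 0.0353]
ee_rot: [-3.141, 0.0, 1.606]
ft_force: [-2.5, 0.3, 5.9]
finger_gap: 0.0249
finger_force: 40.8
```

Request:
{"method": "carry_out", "body": {
  "rows": [
    [0,0.012,-0.003,0,0,0,-1],
    [-0.04,0,0,0,0,0,-1],
    [-0.05,0,0,0,0,0,-1],
    [-0.05,0,0,0,0,0,-1],
    [-0.05,0,0,0,0,0,-1],
    [-0.05,0,0,0,0,0,-1],
    [-0.05,0,0,0,0,0,-1],
    [-0.04,0,0,0,0,0,-1],
    [0,0,0,0,0,0,-1],
    [0,0,0,0,0,0,-1]
  ]
}}

```text
time: 6.83
tcp_pos: [0.4596, 0.0116, 0.0353]
ee_rot: [3.14, 0.0, 1.605]
ft_force: [-0.3, 3.0, 4.3]
finger_gap: 0.0245
finger_force: 40.7
```

Run:
```python
from h import *
s=ctrl.get_state();print(s["tcp_pos"],s["ee_rot"],s["ft_force"])
w=cams.get_image("wrist");np.save("w3.npy",dict(w,pos=s["tcp_pos"],rot=s["ee_rot"]),allow_pickle=True)
sc=cams.get_image("scene")["image"]
b=cv2.resize(w["image"][180:420,210:410],(500,600),interpolation=cv2.INTER_CUBIC)
c=np.zeros((600,800,3),np.uint8);c[:,:500]=b;c[:300,500:]=cv2.resize(sc[230:380,280:430],(300,300))
cv2.imwrite("pics/c3.png",c[:,:,::-1])
```

```text
[0.45955873 0.01163259 0.03529978] [3.14026853e+00 2.45089760e-04 1.60536984e+00] [-0.33609429  3.02995008  4.26559818]
```

View pics/c3.png

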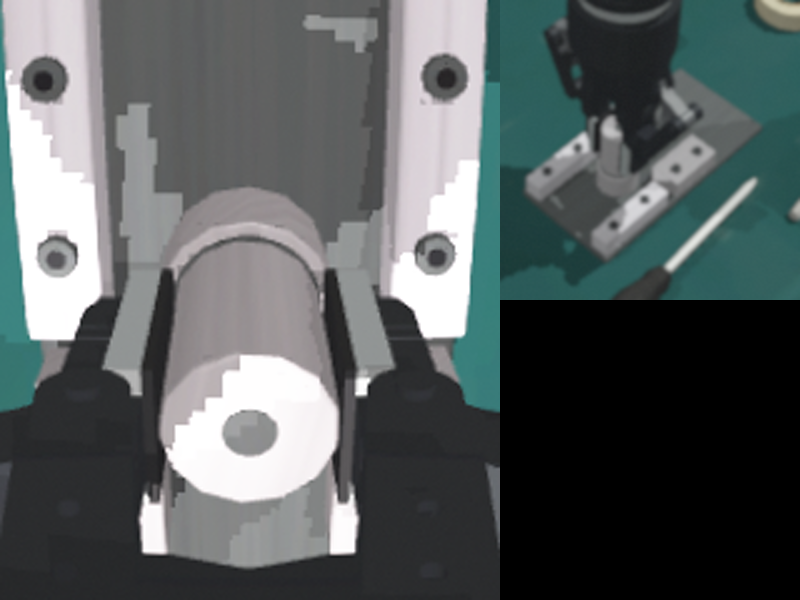

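The post stands in the lead-in with its foot on the plate, hole at crop (250,433) and screws at (44,79)/(445,78) and (56,257)/(435,256). It looks nearly centred, so I'll check numerically.

Run:
```python
from h import *
im=np.load("w3.npy",allow_pickle=True).item();p,r=im["pos"],im["rot"]
R=Rn.from_euler("xyz",r).as_matrix()
f=lambda x,y,z:wz(im,(x+.5)/2.5-.5+210,(y+.5)/2.5-.5+180,z,p,r)
for q in[f(250,433,.068)]+[f(x,y,.022) for x,y in((44,79),(445,78),(56,257),(435,256))]: print(q.round(4),(R.T@(q-p)).round(4))
```

```text
[0.4596 0.0104 0.068 ] [-0.0013  0.     -0.0327]
[0.4227 0.0498 0.022 ] [ 0.0394 -0.0356  0.0132]
[0.4921 0.0523 0.022 ] [0.0395 0.034  0.0133]
[0.4239 0.0166 0.022 ] [ 0.0062 -0.0355  0.0133]
[0.4934 0.0191 0.022 ] [0.0063 0.0341 0.0133]
```

Request:
{"method": "carry_out", "body": {
  "rows": [
    [-0.02,-0.009,0,0,0,0,-1],
    [-0.04,0,0,0,0,0,-1],
    [-0.04,0,0,0,0,0,-1],
    [-0.04,0,0,0,0,0,-1],
    [-0.04,0,0,0,0,0,-1],
    [-0.04,0,0,0,0,0,-1],
    [-0.04,0,0,0,0,0,-1],
    [0,0,0,0,0,0,-1]
  ]
}}

```text
time: 7.6
tcp_pos: [0.4592, -0.0089, 0.0353]
ee_rot: [3.141, -0.001, 1.605]
ft_force: [0.2, 4.5, 7.1]
finger_gap: 0.0251
finger_force: 40.8
```

Request:
{"method": "carry_out", "body": {
  "rows": [
    [-0.04,0,0,0,0,0,-1],
    [-0.04,0,0,0,0,0,-1],
    [-0.04,0,0,0,0,0,-1],
    [-0.04,0,0,0,0,0,-1],
    [-0.04,0,0,0,0,0,-1],
    [0,0,0,0,0,0,-1]
  ]
}}

```text
time: 8.1
tcp_pos: [0.4597, -0.025, 0.0352]
ee_rot: [3.141, -0.0, 1.605]
ft_force: [0.1, 3.6, 6.9]
finger_gap: 0.0251
finger_force: 40.5
```

Well inside the throat with only friction force, so it continues through.

Request:
{"method": "carry_out", "body": {
  "rows": [
    [-0.04,0,0,0,0,0,-1],
    [-0.05,0,0,0,0,0,-1],
    [-0.05,0,0,0,0,0,-1],
    [-0.05,0,0,0,0,0,-1],
    [-0.05,0,0,0,0,0,-1],
    [-0.05,0,0,0,0,0,-1],
    [0,0,0,0,0,0,-1]
  ]
}}

```text
time: 8.68
tcp_pos: [0.4605, -0.0483, 0.0352]
ee_rot: [3.141, -0.0, 1.605]
ft_force: [-0.3, 4.2, 6.0]
finger_gap: 0.0249
finger_force: 40.3
```

Request:
{"method": "carry_out", "body": {
  "rows": [
    [-0.05,0,0,0,0,0,-1],
    [-0.05,0,0,0,0,0,-1],
    [-0.05,0,0,0,0,0,-1],
    [-0.05,0,0,0,0,0,-1],
    [-0.05,0,0,0,0,0,-1],
    [-0.05,0,0,0,0,0,-1],
    [-0.05,0,0,0,0,0,-1],
    [0,0,0,0,0,0,-1],
    [0,0,0,0,0,0,-1]
  ]
}}

```text
time: 9.43
tcp_pos: [0.4613, -0.0762, 0.0352]
ee_rot: [3.141, -0.0, 1.605]
ft_force: [-1.0, 3.1, 6.4]
finger_gap: 0.0246
finger_force: 40.4
```

Request:
{"method": "carry_out", "body": {
  "rows": [
    [0,0,-0.2,0,0,0,-1],
    [0,0,-0.4,0,0,0,-1],
    [0,0,-0.4,0,0,0,-1],
    [0,0,-0.2,0,0,0,-1],
    [0.2,0.21,0,0,0,0,-1],
    [0.34,0.35,0,0,0,0,-1],
    [0.34,0.35,0,0,0,0,-1],
    [0.34,0.35,0,0,0,0,-1],
    [0.34,0.35,0,0,0,0,-1],
    [0.34,0.35,0,0,0,0,-1],
    [0.34,0.35,0,0,0,0,-1],
    [0.2,0.21,0,0,0,0,-1]
  ]
}}

```text
time: 10.43
tcp_pos: [0.6573, 0.128, 0.129]
ee_rot: [-3.141, 0.001, 1.608]
ft_force: [0.3, 0.5, -2.0]
finger_gap: 0.0252
finger_force: 40.1
```

Request:
{"method": "carry_out", "body": {
  "rows": [
    [0.1,0.14,0,0,0,0,-1],
    [0,0,0,0,0,0,-1],
    [0,0,0,0,0,0,-1],
    [0,0,0,0,0,0,-1]
  ]
}}

```text
time: 10.77
tcp_pos: [0.6654, 0.1333, 0.1292]
ee_rot: [-3.138, 0.001, 1.605]
ft_force: [-0.0, -0.2, -1.9]
finger_gap: 0.0252
finger_force: 40.1
```

```bash
python3 plan.py .6702 .1363 .09 1.607 1
python3 - <<'E'
from h import *
s=ctrl.get_state();w=cams.get_image("wrist");np.save("w4.npy",dict(w,pos=s["tcp_pos"],rot=s["ee_rot"]),allow_pickle=True)
cv2.imwrite("pics/c4.png",cv2.resize(w["image"][130:430,160:460],(600,600),interpolation=cv2.INTER_CUBIC)[:,:,::-1])
E
```

```text
pos [0.6654 0.1333 0.1292] rpy [-3.1383e+00  1.4000e-03  1.6053e+00] d [ 0.0048  0.003  -0.0392] turnrows -0.01
[np.float64(0.035), np.float64(0.062), np.float64(0.49), np.float64(-0.01)]
```

View pics/c4.png

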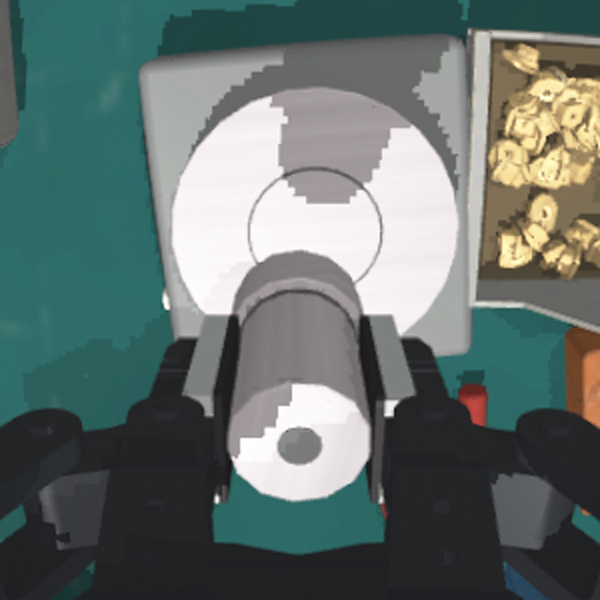

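The crop shows the ring spanning x 249–382 with its top at y 168, so its centre is about (315,233). The post's hole is at (299,446), upright.

Run:
```python
from h import *
im=np.load("w4.npy",allow_pickle=True).item();p,r=im["pos"],im["rot"];R=Rn.from_euler("xyz",r).as_matrix()
f=lambda x,y,z:wz(im,(x+.5)/2-.5+160,(y+.5)/2-.5+130,z,p,r)
for q in(f(299.5,446,.162),f(315.5,233,.048),f(249,232,.048),f(382,232,.048),f(315.5,168,.048)): print(q.round(4),(R.T@(q-p)).round(4))
```

```text
[0.6655 0.1322 0.162 ] [-0.0011 -0.     -0.0328]
[0.6702 0.1362 0.048 ] [0.0028 0.0052 0.0812]
[0.6493 0.1358 0.048 ] [ 0.0032 -0.0157  0.0812]
[0.6912 0.1372 0.048 ] [0.0031 0.0262 0.0811]
[0.6694 0.1571 0.048 ] [0.0237 0.0051 0.0811]
```

Request:
{"method": "carry_out", "body": {
  "rows": [
    [0.045,0.065,0.1,0,0,0,-1],
    [0,0,0.2,0,0,0,-1],
    [0,0,0.15,0,0,0,-1],
    [0,0,0.1,0,0,0,-1],
    [0,0,0.05,0,0,0,-1],
    [0,0,0,0,0,0,-1],
    [0,0,0,0,0,0,-1],
    [0,0,0,0,0,0,-1]
  ]
}}

```text
time: 11.48
tcp_pos: [0.6725, 0.1386, 0.0837]
ee_rot: [3.14, -0.0, 1.606]
ft_force: [0.2, 0.7, -1.4]
finger_gap: 0.0246
finger_force: 40.1
```

Request:
{"method": "carry_out", "body": {
  "rows": [
    [0,0,0.012,0,0,0,-1],
    [0,0,0.012,0,0,0,-1],
    [0,0,0.012,0,0,0,-1],
    [0,0,0.012,0,0,0,-1],
    [0,0,0,0,0,0,-1],
    [0,0,0,0,0,0,-1]
  ]
}}

```text
time: 11.98
tcp_pos: [0.6717, 0.1386, 0.0788]
ee_rot: [-3.141, 0.0, 1.606]
ft_force: [1.1, 0.1, -2.0]
finger_gap: 0.0249
finger_force: 40.1
```

Request:
{"method": "carry_out", "body": {
  "rows": [
    [-0.014,-0.014,0,0,0,0,-1],
    [0,0,0.012,0,0,0,-1],
    [0,0,0.012,0,0,0,-1],
    [0,0,0.012,0,0,0,-1],
    [0,0,0,0,0,0,-1],
    [0,0,0,0,0,0,-1]
  ]
}}

```text
time: 12.48
tcp_pos: [0.6707, 0.1374, 0.0761]
ee_rot: [-3.142, 0.0, 1.606]
ft_force: [-0.4, -0.1, -2.1]
finger_gap: 0.0255
finger_force: 40.1
```

Request:
{"method": "carry_out", "body": {
  "rows": [
    [0,0,0.012,0,0,0,-1],
    [0,0,0.012,0,0,0,-1],
    [0,0,0,0,0,0,-1],
    [0,0,0,0,0,0,-1]
  ]
}}

```text
time: 12.82
tcp_pos: [0.6708, 0.1374, 0.0743]
ee_rot: [3.141, 0.0, 1.606]
ft_force: [0.1, -0.5, -1.1]
finger_gap: 0.0245
finger_force: 40.1
```

Request:
{"method": "carry_out", "body": {
  "rows": [
    [0,0,0.012,0,0,0,-1],
    [0,0,0.012,0,0,0,-1],
    [0,0,0,0,0,0,-1],
    [0,0,0,0,0,0,-1]
  ]
}}

```text
time: 13.15
tcp_pos: [0.6709, 0.1374, 0.0724]
ee_rot: [3.141, -0.0, 1.606]
ft_force: [0.6, -0.5, -0.8]
finger_gap: 0.0252
finger_force: 40.1
```

Request:
{"method": "carry_out", "body": {
  "rows": [
    [0,0,0.01,0,0,0,-1],
    [0,0,0,0,0,0,-1],
    [0,0,0,0,0,0,-1]
  ]
}}

```text
time: 13.4
tcp_pos: [0.6709, 0.1374, 0.0716]
ee_rot: [3.141, -0.0, 1.606]
ft_force: [-0.0, -0.2, 1.3]
finger_gap: 0.025
finger_force: 40.1
```

Request:
{"method": "carry_out", "body": {
  "rows": [
    [0,0,0,0,0,0,-1],
    [0,0,0,0,0,0,-0.36],
    [0,0,0,0,0,0,-0.32],
    [0,0,0,0,0,0,-0.28],
    [0,0,0,0,0,0,-0.2],
    [0,0,0,0,0,0,-0.05],
    [0,0,0,0,0,0,0.1],
    [0,0,0,0,0,0,0.2],
    [0,0,0,0,0,0,0.2]
  ],
  "newtons": 20
}}

```text
time: 14.15
tcp_pos: [0.6707, 0.1374, 0.0715]
ee_rot: [3.142, 0.0, 1.606]
ft_force: [-0.6, -0.1, -0.1]
finger_gap: 0.0515
finger_force: 0.0
```

Request:
{"method": "carry_out", "body": {
  "rows": [
    [0,0,-0.1,0,0,0,0.2],
    [0,0,-0.3,0,0,0,0.2],
    [0,0,-0.4,0,0,0,0.3],
    [0,0,-0.4,0,0,0,0.5],
    [-0.3,0,-0.3,0,0,0,0.7],
    [-0.4,-0.1,0,0,0,0,1],
    [0,0,0,0,0,0,1],
    [0,0,0,0,0,0,1],
    [0,0,0,0,0,0,1]
  ]
}}

```text
time: 14.9
tcp_pos: [0.6644, 0.0812, 0.1914]
ee_rot: [-3.141, -0.001, 1.605]
ft_force: [-0.8, -0.0, 0.8]
finger_gap: 0.0856
finger_force: 0.0
```

```bash
python3 plan.py .5511 -.1055 .16 1.607 6
python3 - <<'E'
from h import *
s=ctrl.get_state();w=cams.get_image("wrist");np.save("w5.npy",dict(w,pos=s["tcp_pos"],rot=s["ee_rot"]),allow_pickle=True)
sc=cams.get_image("scene")["image"]
c=np.zeros((480,800,3),np.uint8);c[:,:520]=w["image"][:,60:580];c[:280,520:]=cv2.resize(sc[200:340,120:260],(280,280))
cv2.imwrite("pics/c5.png",c[:,:,::-1])
E
```

```text
pos [0.6644 0.0812 0.1914] rpy [-3.1411e+00 -6.0000e-04  1.6053e+00] d [-0.1133 -0.1867 -0.0314] turnrows -0.01
[np.float64(-0.381), np.float64(-0.249), np.float64(0.065), np.float64(-0.01)]
[np.float64(-0.38), np.float64(-0.25), np.float64(0.065), np.float64(-0.0)]
x 5 rows
```

View pics/c5.png

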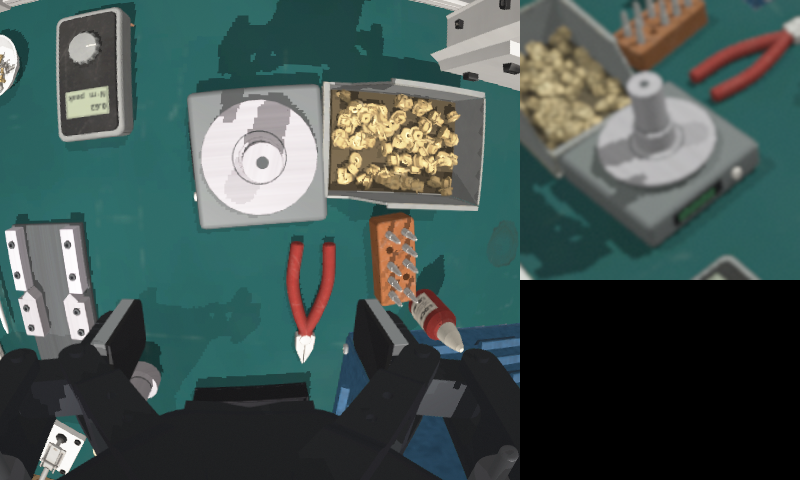

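Request:
{"method": "carry_out", "body": {
  "rows": [
    [-0.2,-0.13,0.05,0,0,0,1],
    [-0.38,-0.25,0.05,0,0,0,0.8],
    [-0.38,-0.25,0.05,0,0,0,0.6],
    [-0.38,-0.25,0.05,0,0,0,0.4],
    [-0.38,-0.25,0.05,0,0,0,0.4],
    [-0.38,-0.25,0.05,0,0,0,0.4],
    [-0.2,-0.13,0.05,0,0,0,0.4],
    [0,0,0,0,0,0,0.4],
    [0,0,0,0,0,0,0.4],
    [0,0,0,0,0,0,0.4]
  ]
}}

```text
time: 15.83
tcp_pos: [0.551, -0.1059, 0.1634]
ee_rot: [3.141, -0.001, 1.607]
ft_force: [-1.0, -0.3, -0.5]
finger_gap: 0.0599
finger_force: 0.0
```

```bash
python3 plan.py .551 -.1063 .028 1.607 5
python3 - <<'E'
from h import *
im=np.load("w5.npy",allow_pickle=True).item();p,r=im["pos"],im["rot"]
print("P on pan",wz(im,322.5,162.5,.1043,p,r))
s=ctrl.get_state();w=cams.get_image("wrist");g=cv2.cvtColor(w["image"],cv2.COLOR_RGB2GRAY)
def pj(P):
    R=Rn.from_euler("xyz",s["ee_rot"]).as_matrix();M=np.array(w["tool_from_camera"]);q=M[:3,:3].T@(R.T@(np.array(P)-s["tcp_pos"])-M[:3,3]);K=w["intrinsics"]
    t=np.arctan2(np.hypot(*q[:2]),q[2]);return q[:2]/np.hypot(*q[:2])*t*K[0][0]+[K[0][2],K[1][2]]
u,v=pj([.551,-.1065,.062]);print("expected",u,v)
c=g[int(v)-25:int(v)+26,int(u)-25:int(u)+26];C=cv2.HoughCircles(cv2.resize(c,None,fx=4,fy=4,interpolation=cv2.INTER_CUBIC),cv2.HOUGH_GRADIENT,1,20,param1=120,param2=18,minRadius=10,maxRadius=90)
for x,y,rr in (C[0][:5] if C is not None else []):
    U,V=(x+.5)/4-.5+int(u)-25,(y+.5)/4-.5+int(v)-25;print(U,V,rr/4,wz(w,U,V,.062,s["tcp_pos"],s["ee_rot"]))
E
```

```text
pos [ 0.551  -0.1059  0.1634] rpy [ 3.1413e+00 -8.0000e-04  1.6069e+00] d [-0.     -0.0004 -0.1354] turnrows -0.0
[np.float64(-0.001), np.float64(-0.0), np.float64(0.338), np.float64(-0.0)]
[np.float64(-0.001), np.float64(-0.0), np.float64(0.338), np.float64(-0.0)]
x 4 rows
P on pan [0.67065497 0.13631671 0.1043    ]
expected 309.03886056440064 242.58535119183654
309.5 241.75 18.1 [ 0.55129363 -0.10589462  0.062     ]
306.5 229.5 20.95 [ 0.54895473 -0.09733681  0.062     ]
309.5 247.0 12.9 [ 0.55142826 -0.10964273  0.062     ]
316.25 235.25 8.75 [ 0.55571387 -0.10113422  0.062     ]
307.5 234.75 10.55 [ 0.54975798 -0.10099249  0.062     ]
```

Request:
{"method": "carry_out", "body": {
  "rows": [
    [0,0,0.2,0,0,0,0.4],
    [0,0,0.4,0,0,0,0.4],
    [0,0,0.4,0,0,0,0.4],
    [0,0,0.3,0,0,0,0.4],
    [0,0,0.2,0,0,0,0.4],
    [0,0,0.1,0,0,0,0.4],
    [0,0,0,0,0,0,0.4],
    [0,0,0,0,0,0,0.4]
  ]
}}

```text
time: 16.55
tcp_pos: [0.5513, -0.1063, 0.0358]
ee_rot: [3.141, 0.0, 1.607]
ft_force: [0.8, 0.1, 0.1]
finger_gap: 0.0595
finger_force: 0.0
```

Request:
{"method": "carry_out", "body": {
  "rows": [
    [0,0,0.085,0,0,0,0.4],
    [0,0,0,0,0,0,0.1],
    [0,0,0,0,0,0,-0.2],
    [0,0,0,0,0,0,-0.5],
    [0,0,0,0,0,0,-1],
    [0,0,0,0,0,0,-1],
    [0,0,0,0,0,0,-1]
  ],
  "newtons": 40
}}

```text
time: 17.13
tcp_pos: [0.5512, -0.1072, 0.0295]
ee_rot: [3.14, 0.0, 1.606]
ft_force: [0.3, 0.1, 4.3]
finger_gap: 0.025
finger_force: 39.4
```

```bash
python3 plan.py .4583 .037 .0287 1.607 5
```

```text
pos [ 0.5512 -0.1072  0.0295] rpy [3.1399e+00 5.0000e-04 1.6058e+00] d [-0.0929  0.1442 -0.0008] turnrows -0.01
[np.float64(0.368), np.float64(-0.219), np.float64(0.002), np.float64(-0.01)]
[np.float64(0.369), np.float64(-0.219), np.float64(0.002), np.float64(-0.0)]
x 4 rows
```

Request:
{"method": "carry_out", "body": {
  "rows": [
    [0,0,-0.15,0,0,0,-1],
    [0,0,-0.35,0,0,0,-1],
    [0,0,-0.25,0,0,0,-1],
    [0.25,-0.15,0,0,0,0,-1],
    [0.4,-0.23,0,0,0,0,-1],
    [0.4,-0.23,0,0,0,0,-1],
    [0.4,-0.23,0,0,0,0,-1],
    [0.3,-0.18,0,0,0,0,-1],
    [0.1,-0.06,0,0,0,0,-1],
    [0,0,0,0,0,0,-1],
    [0,0,0,0,0,0,-1],
    [0,0,0,0,0,0,-1]
  ]
}}

```text
time: 18.13
tcp_pos: [0.4602, 0.0369, 0.0892]
ee_rot: [3.14, 0.001, 1.605]
ft_force: [-0.4, -0.4, -1.0]
finger_gap: 0.0247
finger_force: 39.7
```

```bash
python3 plan.py .4583 .037 .0355 1.607 1
```

```text
pos [0.4602 0.0369 0.0892] rpy [3.1398e+00 8.0000e-04 1.6054e+00] d [-0.0019  0.0001 -0.0537] turnrows -0.01
[np.float64(0.002), np.float64(-0.024), np.float64(0.671), np.float64(-0.01)]
```

Request:
{"method": "carry_out", "body": {
  "rows": [
    [0,-0.02,0.1,0,0,0,-1],
    [0,0,0.2,0,0,0,-1],
    [0,0,0.2,0,0,0,-1],
    [0,0,0.1,0,0,0,-1],
    [0,0,0.03,0,0,0,-1],
    [0,0,0.01,0,0,0,-1],
    [0,0,0,0,0,0,-1],
    [0,0,0,0,0,0,-1],
    [0,0,0,0,0,0,-1]
  ]
}}

```text
time: 18.88
tcp_pos: [0.4582, 0.0377, 0.0382]
ee_rot: [3.14, 0.0, 1.606]
ft_force: [-0.9, -0.4, -1.9]
finger_gap: 0.025
finger_force: 39.7
```

Request:
{"method": "carry_out", "body": {
  "rows": [
    [0,0,0.012,0,0,0,-1],
    [0,0,0,0,0,0,-1],
    [0,0,0,0,0,0,-1]
  ]
}}

```text
time: 19.13
tcp_pos: [0.4575, 0.0379, 0.0368]
ee_rot: [3.141, 0.0, 1.606]
ft_force: [-0.1, -0.3, -1.9]
finger_gap: 0.0251
finger_force: 39.7
```

Request:
{"method": "carry_out", "body": {
  "rows": [
    [0,0,0.012,0,0,0,-1],
    [0,0,0,0,0,0,-1],
    [0,0,0,0,0,0,-1]
  ]
}}

```text
time: 19.38
tcp_pos: [0.4574, 0.0379, 0.0356]
ee_rot: [3.141, 0.0, 1.606]
ft_force: [-0.0, -0.3, -1.7]
finger_gap: 0.0248
finger_force: 39.8
```

Request:
{"method": "carry_out", "body": {
  "rows": [
    [0,0,0.01,0,0,0,-1],
    [0,0,0,0,0,0,-1],
    [0,0,0,0,0,0,-1]
  ]
}}

```text
time: 19.63
tcp_pos: [0.4574, 0.0379, 0.0355]
ee_rot: [-3.141, -0.0, 1.606]
ft_force: [-1.2, 0.3, 5.0]
finger_gap: 0.0246
finger_force: 40.6
```

Request:
{"method": "carry_out", "body": {
  "rows": [
    [-0.02,0.006,-0.002,0,0,0,-1],
    [-0.05,0,0,0,0,0,-1],
    [-0.05,0,0,0,0,0,-1],
    [-0.05,0,0,0,0,0,-1],
    [-0.05,0,0,0,0,0,-1],
    [-0.05,0,0,0,0,0,-1],
    [-0.05,0,0,0,0,0,-1],
    [-0.03,0,0,0,0,0,-1],
    [0,0,0,0,0,0,-1]
  ]
}}

```text
time: 20.38
tcp_pos: [0.4599, 0.0091, 0.0355]
ee_rot: [3.139, 0.0, 1.605]
ft_force: [0.7, 3.0, 4.8]
finger_gap: 0.025
finger_force: 40.3
```

Request:
{"method": "carry_out", "body": {
  "rows": [
    [-0.02,0,0,0,0,0,-1],
    [-0.02,0,0,0,0,0,-1],
    [0,0,0,0,0,0,-1]
  ]
}}

```text
time: 20.63
tcp_pos: [0.4601, 0.0063, 0.0355]
ee_rot: [3.139, 0.0, 1.605]
ft_force: [1.3, 4.8, 5.3]
finger_gap: 0.0249
finger_force: 40.3
```

Request:
{"method": "carry_out", "body": {
  "rows": [
    [-0.012,-0.01,0,0,0,0,-1],
    [-0.012,0,0,0,0,0,-1],
    [-0.012,0,0,0,0,0,-1],
    [0,0,0,0,0,0,-1]
  ]
}}

```text
time: 20.97
tcp_pos: [0.4594, 0.0035, 0.0356]
ee_rot: [3.139, 0.0, 1.605]
ft_force: [2.1, 4.1, 6.2]
finger_gap: 0.0249
finger_force: 40.4
```

Request:
{"method": "carry_out", "body": {
  "rows": [
    [-0.012,0,0,0,0,0,-1],
    [-0.012,0,0,0,0,0,-1],
    [0,0,0,0,0,0,-1]
  ]
}}

```text
time: 21.22
tcp_pos: [0.4593, 0.0018, 0.0355]
ee_rot: [3.139, -0.0, 1.605]
ft_force: [1.4, 4.9, 6.1]
finger_gap: 0.0244
finger_force: 40.5
```

Request:
{"method": "carry_out", "body": {
  "rows": [
    [-0.012,0,0,0,0,0,-1],
    [-0.012,0,0,0,0,0,-1],
    [0,0,0,0,0,0,-1]
  ]
}}

```text
time: 21.47
tcp_pos: [0.4593, -0.0001, 0.0355]
ee_rot: [3.14, -0.0, 1.605]
ft_force: [1.4, 5.7, 7.4]
finger_gap: 0.0247
finger_force: 40.5
```

Request:
{"method": "carry_out", "body": {
  "rows": [
    [-0.012,0,0,0,0,0,-1],
    [0,0,0,0,0,0,-1]
  ]
}}

```text
time: 21.63
tcp_pos: [0.4593, -0.0006, 0.0356]
ee_rot: [3.14, -0.001, 1.605]
ft_force: [0.0, 7.5, 7.8]
finger_gap: 0.025
finger_force: 40.6
```

Request:
{"method": "carry_out", "body": {
  "rows": [
    [-0.012,0,0,0,0,0,-1],
    [0,0,0,0,0,0,-1],
    [0,0,0,0,0,0,-1]
  ]
}}

```text
time: 21.88
tcp_pos: [0.4593, -0.0009, 0.0356]
ee_rot: [3.14, -0.003, 1.605]
ft_force: [1.3, 9.6, 7.8]
finger_gap: 0.0248
finger_force: 40.7
```

Request:
{"method": "carry_out", "body": {
  "rows": [
    [-0.01,0,0,0,0,0,-1],
    [0,0,0,0,0,0,-1],
    [0,0,0,0,0,0,-1]
  ]
}}

```text
time: 22.13
tcp_pos: [0.4594, -0.0011, 0.0357]
ee_rot: [3.139, -0.004, 1.604]
ft_force: [0.6, 11.0, 8.5]
finger_gap: 0.025
finger_force: 40.7
```

It stops at about y = +32 mm, symmetrically and with light force, so this is the sticking post. I'll back off, lift it and carry it to the box.

Request:
{"method": "carry_out", "body": {
  "rows": [
    [0.08,0,0,0,0,0,-1],
    [0,0,-0.2,0,0,0,-1],
    [0,0,-0.4,0,0,0,-1],
    [0,0,-0.4,0,0,0,-1],
    [-0.2,0.2,-0.2,0,0,0,-1],
    [-0.32,0.34,0,0,0,0,-1],
    [-0.32,0.34,0,0,0,0,-1],
    [-0.32,0.34,0,0,0,0,-1],
    [-0.32,0.34,0,0,0,0,-1],
    [-0.32,0.34,0,0,0,0,-1],
    [-0.32,0.34,0,0,0,0,-1],
    [-0.2,0.25,0,0,0,0,-1]
  ]
}}

```text
time: 23.13
tcp_pos: [0.6639, -0.1788, 0.1286]
ee_rot: [-3.139, 0.002, 1.604]
ft_force: [-1.2, 0.4, -0.8]
finger_gap: 0.0247
finger_force: 40.6
```

Request:
{"method": "carry_out", "body": {
  "rows": [
    [0,0,0,0,0,0,-1],
    [0,0,0,0,0,0,-1]
  ]
}}

```text
time: 23.3
tcp_pos: [0.6626, -0.1766, 0.1282]
ee_rot: [-3.137, -0.0, 1.604]
ft_force: [-0.9, 0.9, -2.9]
finger_gap: 0.0249
finger_force: 40.4
```

```bash
python3 plan.py .667 -.174 .034 1.607 1
```

```text
pos [ 0.6626 -0.1766  0.1282] rpy [-3.1372e+00 -1.0000e-04  1.6044e+00] d [ 0.0044  0.0026 -0.0942] turnrows -0.02
[np.float64(0.031), np.float64(0.056), np.float64(1.178), np.float64(-0.02)]
```

Request:
{"method": "carry_out", "body": {
  "rows": [
    [0.03,0.055,0.1,0,0,0,-1],
    [0,0,0.3,0,0,0,-1],
    [0,0,0.3,0,0,0,-1],
    [0,0,0.25,0,0,0,-1],
    [0,0,0.13,0,0,0,-1],
    [0,0,0.03,0,0,0,-1],
    [0,0,0,0,0,0,-1],
    [0,0,0,0,0,0,-1],
    [0,0,0,0,0,0,-1]
  ]
}}

```text
time: 24.05
tcp_pos: [0.6695, -0.1727, 0.0442]
ee_rot: [3.138, 0.002, 1.606]
ft_force: [-0.4, -0.5, -0.5]
finger_gap: 0.0246
finger_force: 40.4
```

Request:
{"method": "carry_out", "body": {
  "rows": [
    [0,0,0.012,0,0,0,-1],
    [0,0,0.012,0,0,0,-1],
    [0,0,0,0,0,0,-1],
    [0,0,0,0,0,0,-1]
  ]
}}

```text
time: 24.38
tcp_pos: [0.6682, -0.1724, 0.0405]
ee_rot: [3.141, 0.0, 1.606]
ft_force: [-0.3, 0.2, -1.9]
finger_gap: 0.0247
finger_force: 40.4
```

Request:
{"method": "carry_out", "body": {
  "rows": [
    [0,0,0.03,0,0,0,-1],
    [0,0,0.03,0,0,0,-1],
    [0,0,0.02,0,0,0,-1],
    [0,0,0,0,0,0,-1],
    [0,0,0,0,0,0,-1],
    [0,0,0,0,0,0,-1]
  ]
}}

```text
time: 24.88
tcp_pos: [0.6681, -0.1723, 0.0337]
ee_rot: [-3.141, -0.0, 1.606]
ft_force: [0.9, 0.6, -2.2]
finger_gap: 0.025
finger_force: 40.4
```

Request:
{"method": "carry_out", "body": {
  "rows": [
    [0,0,0.012,0,0,0,-1],
    [0,0,0,0,0,0,-1],
    [0,0,0,0,0,0,-1]
  ]
}}

```text
time: 25.13
tcp_pos: [0.6681, -0.1723, 0.0328]
ee_rot: [-3.142, 0.0, 1.606]
ft_force: [-0.6, 0.4, -1.9]
finger_gap: 0.0249
finger_force: 40.4
```

Request:
{"method": "carry_out", "body": {
  "rows": [
    [0,0,0.01,0,0,0,-1],
    [0,0,0,0,0,0,-1],
    [0,0,0,0,0,0,-1]
  ]
}}

```text
time: 25.38
tcp_pos: [0.6683, -0.1724, 0.0326]
ee_rot: [3.141, 0.0, 1.606]
ft_force: [-1.5, -0.0, 1.4]
finger_gap: 0.025
finger_force: 40.8
```

Contact with the box floor. Release gently, rise and move away.

Request:
{"method": "carry_out", "body": {
  "rows": [
    [0,0,0,0,0,0,-1],
    [0,0,0,0,0,0,-0.36],
    [0,0,0,0,0,0,-0.32],
    [0,0,0,0,0,0,-0.28],
    [0,0,0,0,0,0,-0.2],
    [0,0,0,0,0,0,-0.1],
    [0,0,0,0,0,0,0],
    [0,0,0,0,0,0,0.1],
    [0,0,0,0,0,0,0.1]
  ],
  "newtons": 20
}}

```text
time: 26.13
tcp_pos: [0.6681, -0.1723, 0.032]
ee_rot: [3.142, -0.0, 1.606]
ft_force: [0.4, -0.1, 0.2]
finger_gap: 0.047
finger_force: 0.0
```

Request:
{"method": "carry_out", "body": {
  "rows": [
    [0,0,-0.1,0,0,0,0.1],
    [0,0,-0.3,0,0,0,0.1],
    [0,0,-0.45,0,0,0,0.1],
    [0,0,-0.45,0,0,0,0.1],
    [0,0,-0.45,0,0,0,0.1],
    [0,-0.4,-0.3,0,0,0,0.1],
    [-0.2,-0.45,0,0,0,0,0.1],
    [-0.2,-0.45,0,0,0,0,0.1],
    [-0.2,-0.45,0,0,0,0,0.1],
    [-0.2,-0.3,0,0,0,0,0.1],
    [0,0,0,0,0,0,0.1],
    [0,0,0,0,0,0,0.1]
  ]
}}

```text
time: 27.13
tcp_pos: [0.5057, -0.2429, 0.197]
ee_rot: [3.14, 0.001, 1.603]
ft_force: [0.5, -0.3, -0.2]
finger_gap: 0.047
finger_force: 0.0
```

Run:
```python
from h import *
im=cams.get_image("top");sc=cams.get_image("scene")
a=cv2.resize(im["image"][160:340,170:450],(700,450))[:, :420+280];b=sc["image"]
c=np.zeros((600,800,3),np.uint8);c[:300,:466]=cv2.resize(im["image"][160:340,170:450],(466,300));c[:,466:]=0
c[300:,:400]=cv2.resize(b[170:395,160:460],(400,300));c[300:,400:]=cv2.resize(cams.get_image("wrist")["image"],(400,300))
cv2.imwrite("pics/fin.png",c[:,:,::-1]);s=ctrl.get_state();print(s["time"],s["tcp_pos"],s["ft_force"])
```

```text
27.2833 [ 0.50742577 -0.24176647  0.19655569] [ 0.05307344 -0.15870073  0.8693121 ]
```

View pics/fin.png

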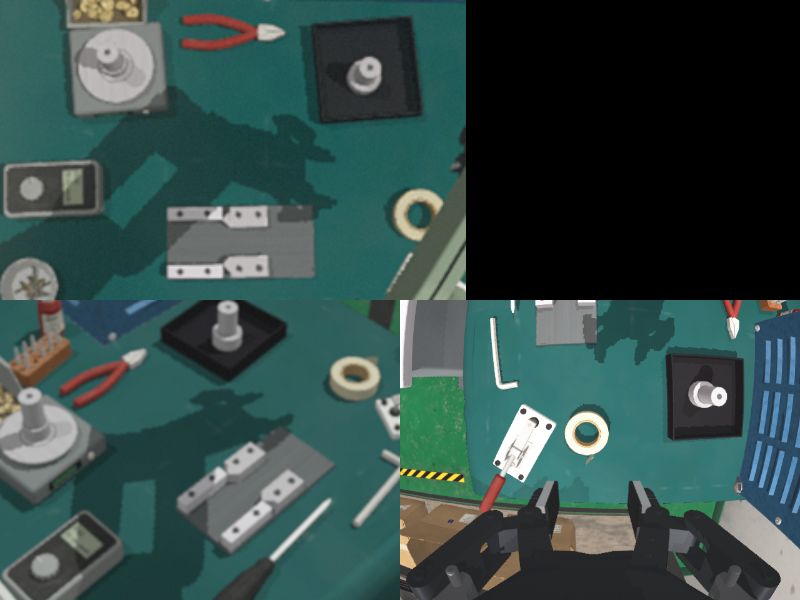

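The final picture shows one post upright mid-pan at top-view crop (108,57) and the other upright in the box at (367,70). The bystanders have not moved and the robot is clear of everything.

```bash
python3 -c "
from station import ctrl
print(ctrl.job_done())"
```

```text
the job is handed in; nothing more can be done
None
```

Job handed in at 27 s: the post that went through the gauge stands upright in the middle of the scale pan, the one that stuck is in the black box, and the tape roll, torque meter and pliers were not touched.

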